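# Work the swing-arm dial gauge to its marker and back

## Task

Check that the swing-arm dial gauge runs freely on the bronze bolt in the V-block: with the fingertips press the round thumb pad on the free end of the arm down until the gauge's long needle points at the marker clip on the dial's rim, without running past it, and hold it there for a good second. Then ease the arm back up under the finger, not letting it snap back, until it stands on its stop with the needle at zero. Keep off the gauge itself and the bolt, and leave everything else on the table where it is: nothing is picked up or pushed aside.

Things in the scene. Friction and masses are not known exactly. Their poses are not given: they have to be found in the camera images.
- comparator: swing-arm bench comparator, bolted down: grey cast iron base plate 260 x 120 x 20 mm. Origin on the table below the gauge's axis; its x axis runs along the arm from the thumb pad towards the hinge, z is up. The base spans x -100 to +160 mm, y -60 to +60 mm. The V-block stands on it under the gauge, and two hinge cheeks (100 mm high) stand at x = +110 mm
- hinge_axis (a point): the middle of the arm's hinge pin (the pin lies along the comparator's y), 85 mm above the table and 110 mm along comparator x from the gauge's axis; a torsion spring round the pin holds the arm up
- swing_arm (a joint): angle of the arm about its hinge: 0 = up, held on its stop by the spring; it grows as the pad is pressed down, to 0.19 rad at the lower stop. The pad then goes down 240 mm per rad (46 mm in all). Pressing it takes about 2.5 N to start and 8 N at the bottom; let go, the arm springs back up by itself. The aluminium arm is 36 mm wide and 10 mm thick
- thumb_pad: round black rubber pad, 44 mm across and 8 mm thick, on top of the free end of the arm; origin at the centre of its underside, z up. This is where the finger presses
- pad_top (a point): centre of the pad's upper face, 127 mm above the table when the arm is up; 240 mm from the hinge and 130 mm from the gauge's axis, on the side away from the hinge. It goes down with the arm. Nothing stands above it; beneath, the arm is free
- dial_gauge: chrome dial gauge, 93 mm across over its rim and about 31 mm high over the marker clip, mounted face up on the middle of the arm, its plunger pointing down through the arm. Origin on its axis at the arm's upper face (119 mm above the table with the arm up). White face with 20 black ticks; the zero tick is the widest and lies towards the hinge. The flat end of the plunger stands 2 mm above the bolt when the arm is up; once it touches the bolt, the needle turns
- needle (a joint): angle of the gauge's long black needle, rad, 0 = at the zero tick, growing clockwise seen from above. One turn (6.283) is 20 mm of plunger travel: about 6.9 mm of downward travel of the thumb pad per rad of needle, after the first 4.4 mm in which the needle stands still
- needle_tip (a point): outer end of the needle, 34 mm from the gauge's axis
- marker (a joint): angle of the marker clip, on the same scale and in the same direction as the needle (the needle is at the marker when both values are equal); set anywhere from 1.6 to 4.2 rad
- marker_tip (a point): the point on the dial that the marker clip (a dark steel clip, 8 mm wide, over the rim, its nose pointing inward) marks, 34 mm from the gauge's axis, level with the needle; its x axis points outward along the clip
- hub_bolt: bronze hub bolt lying in the V-block across the arm, head to the comparator's +y: shank 24 mm thick and 80 mm long, hexagonal head 36 mm across flats and 15 mm thick. Loose. Origin on its axis at the middle of the shank, its y axis towards the head, 53 mm above the table
- standing_bolt: a second bronze bolt of the same size, standing on its head, 95 mm high; loose; origin at the centre of its underside
- nut_a: hexagonal nylon-insert nut, 36 mm across flats, 25 mm high, lying flat; loose; origin at the centre of its underside
- nut_b: the other nut, the same size; loose; origin at the centre of its underside
- ring_gauge: blue steel thread ring gauge, 60 mm across, 25 mm hole, 22 mm high, lying flat; loose; origin at the centre of its underside
- plug_gauge: steel thread plug gauge lying along its own x, 117 mm long, 24 mm thick; loose; origin at the centre of its underside
- oil_bottle: oil bottle, 44 mm across, 110 mm high, standing; loose; origin at the centre of its underside
- wire_brush: hand brush about 190 mm long lying along its own x, under 50 mm high; loose; origin under its middle

How it is judged:
By the outcome, as a careful person would: the job done as asked, in the order asked, and still so for the second after the job is handed in, with the robot touching nothing.
It also fails if it takes over 38 s, if anything falls off the work surface, if the arm or the gripper's body presses on something with over 40 N, if the wrist force passes 120 N, or if a joint passes its speed limit or range.

## Robot

A 6-joint arm with a two-finger parallel gripper is mounted at the origin on the work surface. World frame = base frame: x ahead of the robot, y to its left, z up, the work surface at z = 0. Lengths are in m, angles in rad, forces in N, time in s.
With the tool pointing down it reaches from about 0.325 to 0.775 m from the base axis. Payload 5.5 kg.
Tool frame: the origin (TCP) lies between the finger pads; the fingertips stand 8 mm ahead of it and the grasp point (between the pads) lies 11 mm behind it (tcp_to_tips is the distance from the TCP to the fingertips, in m); z points along the fingers, y is the line along which they close (so a half turn about z gives the same grasp; the last joint's range is limited). The gripper opens to 88 mm and grips with 3 to 60 N. Pads are 20 mm wide; open, the fingers measure 115 mm over their backs; the gripper's body (75 mm by 178 mm) begins 61 mm behind the grasp point.
Start: joints at [-1.393, 0.091, 1.231, -0, 1.82, -0.057], TCP at [0.14, -0.584, 0.201] pointing down, gripper open.
Joint ranges: [-2.87, 2.87], [-0.86, 2.18], [0.17, 2.46], [-1.51, 4.65], [0.06, 2.69], [-2.65, 2.65]. Speed limits (rad/s): [2.57, 2.57, 3.01, 3.14, 3.14, 3.14].

## Interface

Orientations are given as a unit quaternion [w, x, y, z].
In Python, from bench import * gives the robot as it stands. Calls block until the motion is done:
- move_to(position, orientation): joint-space move of the TCP to a pose.
- move_l(position, speed=0.15, orientation=None): straight line of the TCP; orientation=None keeps the orientation; speed is the mean speed in m/s.
- movej(angles): joint-space move.
- gripper_open() and close(): open the fingers fully, or close them until they stop; the grip force is fixed at half the most.
- hold(seconds).
- inverse_kinematics(position, orientation): joint angles nearest the present ones, or None.
- state(): the state.
- get_image(name): name is "scene" or "side" or "wrist"; returns a dict with "frame" (420x560x3 uint8, blue, green, red), "depth" (420x560 float32, m along the optical axis (not along the pixel's ray), 0 where there is no reading), "camera_matrix" (3x3 intrinsics, pixels), "view" (4x4, takes a point from world to camera coordinates). Camera axes: x right, y up, looking along -z (the intrinsics and any distortion apply to the point x, -y, -z); pixel columns grow to the right and rows downward; lengths in m; the calibration is good to about 2 mm. A picture is of the moment at which its call begins.
A pose or a line that the arm cannot do raises IKError and nothing moves.
- job_done(): hands the job in; it is judged then, once.
The state is a dict: "time": time; "joint_pos": joint angles; "dq": joint speeds; "joint_torque": joint torques, N m; "ee_pos": TCP position; "ee_rot": TCP orientation; "ft_force": force on the tool from outside, world axes, zero at the start; "moment": the same for the moment, N m; "finger_gap": finger opening in m; "finger_force": force on a finger pad.
Only numpy, scipy, OpenCV 4.12 (cv2) and the standard library are available. Lean on these libraries where they do the work, as an engineer would, in place of code of your own. Each camera call takes 0.05 s, during which the arm holds its last target. There are 200 camera calls.

## Working session

There is one attempt and no reset: what is moved stays moved. The work goes in short steps, each a Python script; the robot and the scene stay as the last script left them, time stands still between calls to the robot, and variables do not carry over. Pictures are saved under pics/ and viewed, at most 11 in all, crops included, and the job is handed in when it is done.

```bash
mkdir -p pics; ls; python3 - <<'E'
from bench import *
import cv2, numpy as np, pickle
d={}
for n in ["scene","side","wrist"]:
    d[n]=get_image(n); i=d[n]; V=np.array(i["view"]); print(n,(-V[:3,:3].T@V[:3,3]).round(3), np.array(i["camera_matrix"]).round(1).tolist(), i.keys())
    cv2.imwrite(f"pics/{n}0.png",i["frame"])
pickle.dump(d,open("d0.pkl","wb"))
s=state(); print(s)
E
```

```text
pics
scene [1.243 0.088 0.659] [[485.1, 0.0, 275.1], [0.0, 485.1, 210.4], [0.0, 0.0, 1.0]] dict_keys(['frame', 'depth', 'camera_matrix', 'view'])
side [ 0.295 -0.328  0.558] [[401.8, 0.0, 282.4], [0.0, 401.8, 207.8], [0.0, 0.0, 1.0]] dict_keys(['frame', 'depth', 'camera_matrix', 'view'])
wrist [ 0.215 -0.565  0.384] [[301.0, 0.0, 280.3], [0.0, 301.0, 209.4], [0.0, 0.0, 1.0]] dict_keys(['frame', 'depth', 'camera_matrix', 'view'])
{'time': 0.15, 'joint_pos': array([-1.39268971e+00,  9.17021697e-02,  1.23161076e+00,  2.81974467e-05,
        1.81983546e+00, -5.66944664e-02]), 'dq': array([-5.34699700e-04, -1.94039154e-03, -2.17967377e-03, -1.40749378e-03,
        3.23681262e-05, -9.27098044e-04]), 'joint_torque': array([ 1.02486916e-03, -4.47043812e+01, -4.06908274e+01,  6.98607112e-02,
        2.74301623e-02, -1.18069079e-04]), 'ee_pos': array([ 0.13955292, -0.58326599,  0.1997561 ]), 'ee_rot': array([-7.77262309e-04,  9.93115762e-01,  1.17134448e-01, -3.35509002e-05]), 'ft_force': array([-0.56631381, -0.42009265, -1.09003812]), 'moment': array([ 0.01376953, -0.03583774, -0.03867239]), 'finger_force': 0.0, 'finger_gap': 0.08797190970002355}
```

View pics/scene0.png

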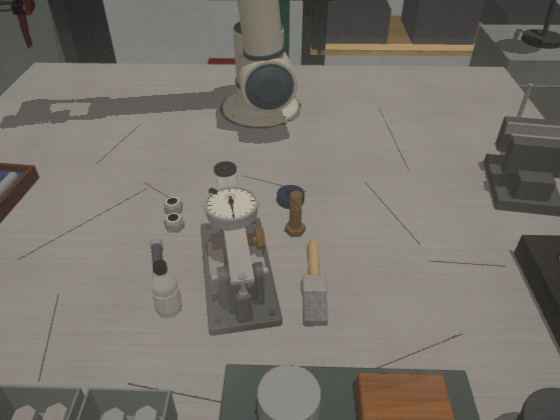

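View pics/side0.png

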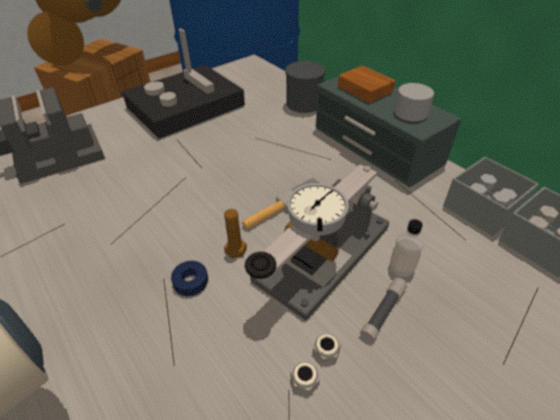

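The scene view shows the pad at about (226,170) and the dial at (231,206). The side view shows the pad at (261,264), the dial at (318,206) and the dark clip at (320,225). I'll zoom in on the dial and compute rays.

```bash
cat > h.py <<'E'
import numpy as np, cv2
def ray(i,u,v):
    K=np.array(i["camera_matrix"]);V=np.array(i["view"]);R=V[:3,:3]
    p=np.linalg.inv(K)@[u,v,1]; d=R.T@(p*[1,-1,-1]); return -R.T@V[:3,3],d
def onz(i,u,v,z):
    c,d=ray(i,u,v); return c+d*(z-c[2])/d[2]
def px(i,P):
    K=np.array(i["camera_matrix"]);V=np.array(i["view"])
    q=V[:3,:3]@P+V[:3,3]; q=K@(q*[1,-1,-1]); return q[:2]/q[2]
def pt(i,u,v):
    c,d=ray(i,u,v); return c+d*float(i["depth"][int(v),int(u)])
E
python3 - <<'E'
import pickle
from h import *
d=pickle.load(open("d0.pkl","rb"))
a=d["side"]["frame"][170:290,230:390]; b=d["scene"]["frame"][150:270,170:330]
cv2.imwrite("pics/z.png",np.vstack([cv2.resize(x,(720,540)) for x in (a,)]+[]))
cv2.imwrite("pics/z2.png",cv2.resize(b,(720,540)))
s,c=d["side"],d["scene"]
for n,i,u,v in [("pad",s,261,264),("padsc",c,226,170),("dial",s,318,206),("dialsc",c,231,206)]:
    print(n,pt(i,u,v).round(4),onz(i,u,v,.127).round(4),onz(i,u,v,.14).round(4))
E
```

```text
pad [ 0.482  -0.0423  0.1295] [ 0.4831 -0.0406  0.127 ] [ 0.4774 -0.0493  0.14  ]
padsc [ 0.4911 -0.0329  0.128 ] [ 0.4897 -0.0331  0.127 ] [ 0.5081 -0.0301  0.14  ]
dial [ 0.6082 -0.0165  0.1429] [ 0.6203 -0.0046  0.127 ] [ 0.6104 -0.0143  0.14  ]
dialsc [ 0.6191 -0.009   0.1451] [ 0.5971 -0.0125  0.127 ] [ 0.6129 -0.01    0.14  ]
```

View pics/z.png

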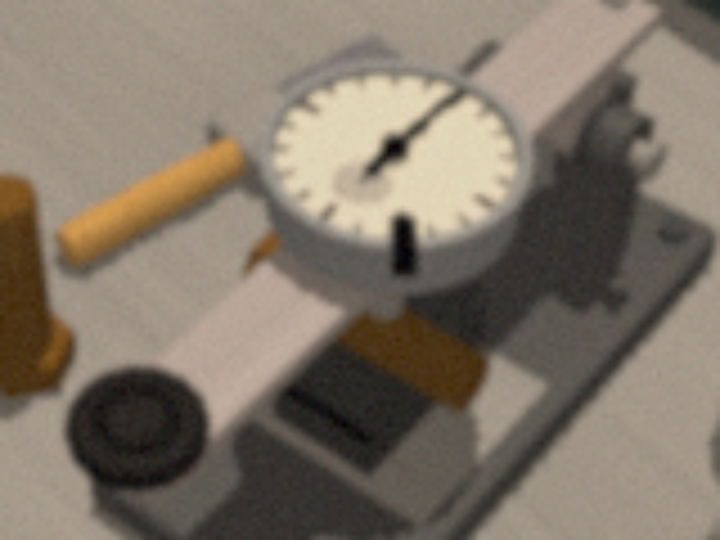

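View pics/z2.png

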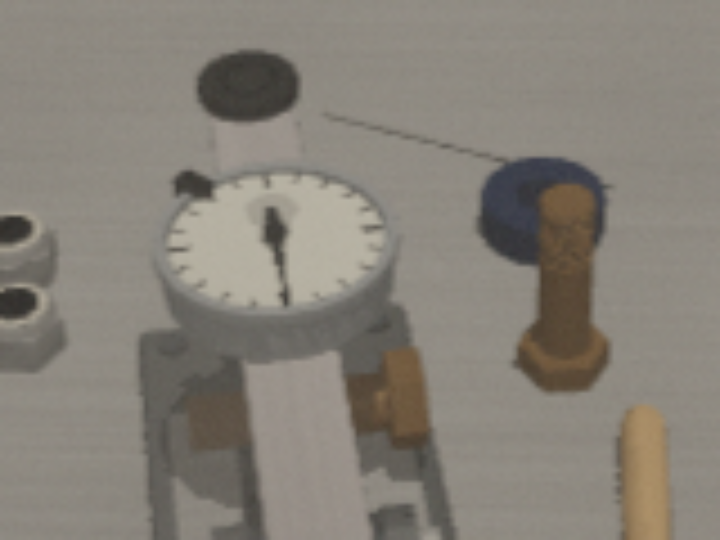

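The clip's nose is at side (319.6,218.4) and scene (217,192). The needle sits at zero, pointing at the hinge. Next I'll triangulate, then hover over the pad with the fingers closed and the wrist camera facing the dial.

```bash
cat >> h.py <<'E'
def tri(i,a,j,b):
    (c,d),(e,f)=ray(i,*a),ray(j,*b)
    t=np.linalg.lstsq(np.c_[d,-f],e-c,rcond=None)[0]; p,q=c+t[0]*d,e+t[1]*f
    return (p+q)/2,np.linalg.norm(p-q)
def quat(psi): return [0,np.cos(psi/2),np.sin(psi/2),0]
E
python3 - <<'E'
import pickle
from h import *
from bench import *
d=pickle.load(open("d0.pkl","rb")); s,c=d["side"],d["scene"]
S=lambda u,v:(230+u/4.5,170+v/4.5); C=lambda u,v:(170+u/4.5,150+v/4.5)
P=tri(s,S(138,422),c,C(248,84)); H=tri(s,S(395,148),c,C(273,228)); M=tri(s,S(403,218),c,C(212,190)); N=tri(s,S(462,90),c,C(287,303))
for x in (P,H,M,N): print(x[0].round(4),round(x[1],4))
a=H[0]-P[0]; psi=np.arctan2(a[1],a[0]); n=N[0]-H[0]; m=M[0]-H[0]
print("len",np.hypot(*a[:2]),"psi",psi,"needle",np.arctan2(n[1],n[0]),"marker",(psi-np.arctan2(m[1],m[0]))%(2*np.pi))
close()
p=P[0]; move_to([p[0],p[1],.127+.008+.04],quat(psi))
i=get_image("wrist"); pickle.dump(i,open("w1.pkl","wb")); cv2.imwrite("pics/w1.png",i["frame"])
st=state(); print(st["time"],st["ee_pos"],st["ft_force"],st["finger_gap"])
for x in (P,H,M,N): print(px(i,x[0]).round(1))
E
```

```text
[ 0.4836 -0.0369  0.1248] 0.003
[ 0.6091 -0.0122  0.1472] 0.004
[ 0.5881 -0.0383  0.148 ] 0.0051
[ 0.6489 -0.0032  0.1447] 0.0039
len 0.1278522167915224 psi 0.19410785770543137 needle 0.2236931789406405 marker 2.444030367352968
3.85 [ 0.48367011 -0.03764245  0.1750143 ] [ 0.3841171  -1.09077871 -0.3802151 ] 0.0003454562809472139
[281.  218.3]
[280.9  36.3]
[314.   80.2]
[278.8 -39.4]
```

View pics/w1.png

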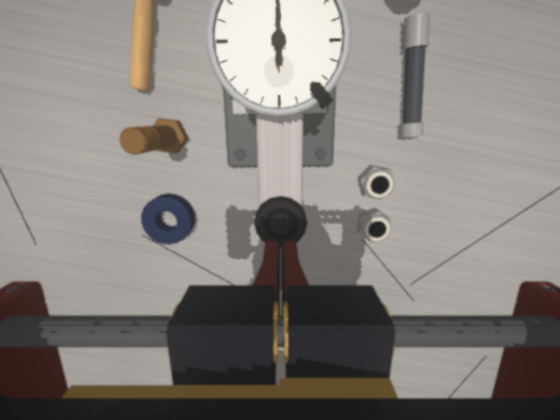

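The wrist view shows the pad at (280,221), the hub at (279,40) and the clip nose at (313,86), about 2.48 rad clockwise from the zero tick. I'll measure that precisely, then press in stages with force contact detection.

```bash
python3 - <<'E'
import pickle
from h import *
i=pickle.load(open("w1.pkl","rb")); g=cv2.cvtColor(i["frame"],cv2.COLOR_BGR2GRAY)
# pad blob
m=((g<70)*255).astype(np.uint8); n,l,st,ce=cv2.connectedComponentsWithStats(m[:, :])
for k in range(1,n):
    if st[k,4]>40 and ce[k][1]<260: print(st[k],ce[k].round(1))
psi=.194
k=[k for k in range(1,n) if abs(ce[k]-[318,93]).max()<12 and st[k,4]>40]
k2=[k for k in range(1,n) if abs(ce[k]-[279,30]).max()<14 and st[k,4]>40]
hub=onz(i,279,39.5,.1465)
for kk,nm in ((k,"clip"),(k2,"needle")):
  for q in kk:
    ys,xs=np.where(l==q); P=np.array([onz(i,x,y,.147) for x,y in zip(xs,ys)])[:,:2]
    c=P.mean(0); w,v=np.linalg.eigh(np.cov((P-c).T)); ax=v[:,1]; d=c-hub[:2]
    print(nm,c,"ang by centroid",(psi-np.arctan2(d[1],d[0]))%6.2832,"by axis",(psi-np.arctan2(ax[1],ax[0]))%3.1416)
    r=np.hypot(*(P-hub[:2]).T); print(" r",r.min(),r.max())
print(hub,onz(i,280,221,.127))
E
```

```text
[403  48   8  74 293] [406.5  81.8]
[312  84  20  24 260] [321.   95.2]
[147 127  30  23 436] [162.9 138.7]
[372 177  16  16 201] [379.5 184.5]
[ 143  194   52   49 1720] [168.1 218.4]
[369 222  16  15 184] [376.5 228.9]
clip [ 0.58011107 -0.04498207] ang by centroid 2.4447031683743696 by axis 2.482983027666501
 r 0.034335351672632 0.05057257572163378
[ 0.60725884 -0.01140443  0.1465    ] [ 0.48192    -0.03641446  0.127     ]
```

```bash
cat >> h.py <<'E'
from scipy.spatial.transform import Rotation as R
PSI=.196; PAD=np.array([.483,-.0367,.127]); HN=np.r_[PAD[:2]+.24*np.array([np.cos(PSI),np.sin(PSI)]),.085]
YC=np.array([-np.sin(PSI),np.cos(PSI),0])
def pose(depth,z0=0):
    """TCP pose pressing the pad 'depth' m down the arc; z0 = correction of pad height"""
    r=R.from_rotvec(-YC*depth/.24); q0=quat(PSI)
    p=HN+r.apply(PAD+[0,0,.008+z0]-HN)
    q=(r*R.from_quat(q0,scalar_first=True)).as_quat(scalar_first=True)
    return p,q
E
python3 - <<'E'
from h import *
from bench import *
import pickle
p,q=pose(0); move_l(list(p+[0,0,.004]),.06,list(q)); hold(.15)
f=lambda:np.mean([state()["ft_force"][2] for _ in range(5)])
b=f(); print("t",state()["time"],b,state()["ee_pos"]-p)
for k in range(14):
    dz=.003-.0006*k
    move_l(list(p+[0,0,dz]),.01); x=f()-b; print(round(dz*1e3,1),round(x,2),end="; ")
    if x>1.5: break
st=state(); print("\nt",st["time"],(st["ee_pos"]-p)*1e3,st["ft_force"])
i=get_image("wrist"); cv2.imwrite("pics/w2.png",i["frame"])
pickle.dump({n:get_image(n) for n in("scene","side")},open("d1.pkl","wb"))
E
```

```text
t 4.75 0.09720114854594557 [ 2.84879384e-04 -2.17812001e-05  4.61007282e-03]
3.0 -0.49; 2.4 0.4; 1.8 -0.46; 1.2 0.82; 0.6 -0.73; 0.0 -0.08; -0.6 -0.44; -1.2 -0.33; -1.8 -0.24; -2.4 0.27; -3.0 -0.52; -3.6 0.53; -4.2 -0.02; -4.8 -0.84; 
t 8.25 [-0.02030922  0.02009426 -4.85503055] [-0.14641676  0.18066205 -0.73855803]
```

View pics/w2.png

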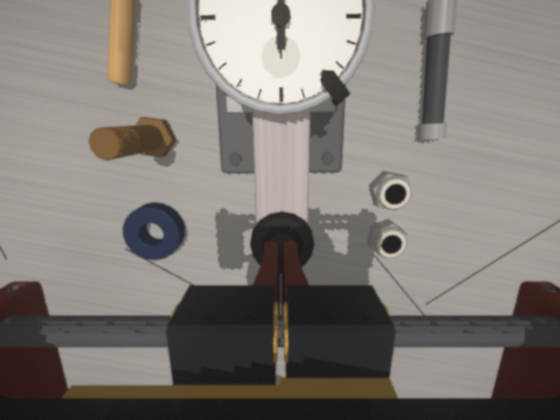

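```bash
python3 - <<'E'
import pickle
from h import *
d=pickle.load(open("d1.pkl","rb")); 
a=d["side"]["frame"][150:300,200:400]; b=d["scene"]["frame"][130:280,150:350]
cv2.imwrite("pics/z3.png",np.hstack([cv2.resize(x,(400,400)) for x in (a,b)]))
E
```

```text
(no output)
```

View pics/z3.png

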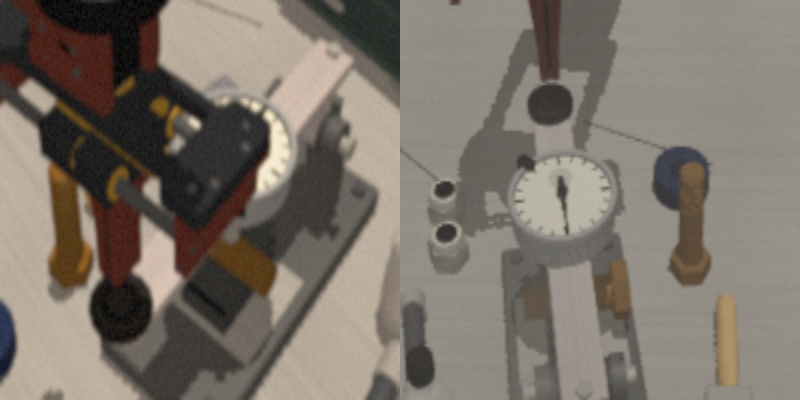

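The side and scene views show the fingertip over the pad but apparently not touching it. I'll triangulate the tip from both views.

```bash
python3 - <<'E'
import pickle
from h import *
from bench import *
d=pickle.load(open("d1.pkl","rb")); s,c=d["side"],d["scene"]; w=get_image("wrist")
print(tri(s,(262.5,258.7),c,(224,160)),tri(w,(282,240),c,(224,160)),tri(w,(282,240),s,(262.5,258.7)))
st=state(); e=st["ee_pos"]; tip=e-[0,0,.008]; print(e,px(w,tip),px(c,tip),px(s,tip))
for v in (225,232,238,245,255,265): print(v,pt(w,282,v).round(4))
for v in (150,155,158,160,162,165,168,172,176): print(v,pt(c,224,v).round(4))
b=np.array([state()["ft_force"] for _ in range(2)]);hold(.1);print(b,state()["ft_force"],st["joint_torque"])
E
```

```text
(array([ 0.48242434, -0.04019869,  0.14208802]), np.float64(0.008326167884985632)) (array([ 0.4936815 , -0.03452675,  0.15243006]), np.float64(0.00018572973170599087)) (array([ 0.48676705, -0.03713868,  0.13275746]), np.float64(0.002921301726318433))
[ 0.48301491 -0.03671986  0.13023469] [282.07563023 237.83113531] [224.68148923 169.98872626] [259.40638222 264.48732126]
225 [ 0.4943 -0.0344  0.1282]
232 [ 0.4896 -0.0353  0.1288]
238 [ 0.4847 -0.0363  0.1269]
245 [ 0.4922 -0.0347  0.1563]
255 [ 0.4917 -0.0348  0.1684]
265 [ 0.4918 -0.0347  0.1801]
150 [ 0.4914 -0.0334  0.173 ]
155 [ 0.4906 -0.0343  0.1614]
158 [ 0.4912 -0.0347  0.1552]
160 [ 0.2672 -0.0717 -0.0007]
162 [ 0.4631 -0.04    0.1271]
165 [ 0.4747 -0.0386  0.1281]
168 [ 0.4851 -0.0374  0.1283]
172 [ 0.4971 -0.036   0.1275]
176 [ 0.5039 -0.0356  0.1232]
[[ 0.15813878 -0.7266483   0.07473624]
 [ 0.15813878 -0.7266483   0.07473624]] [ 0.17984079 -0.75489544 -0.33537375] [-2.18517044e-06 -3.10813951e+01 -4.08198380e+01  3.79454065e-02
 -6.31587021e-02  9.53680654e-06]
```

Depth and triangulation both put the closed tips at z≈0.152, about 24 mm above the pad, so I'll continue down with force detection.

```bash
python3 - <<'E'
from h import *
from bench import *
p,q=pose(0)
def f():
    a=[]
    for _ in range(4): hold(.02); a.append(state()["ft_force"][2])
    return np.mean(a)
move_l(list(p+[0,0,-.022]),.03); b=f(); print(b)
for k in range(1,14):
    dz=-.022-.001*k
    move_l(list(p+[0,0,dz]),.015); x=f()-b; print(round(dz*1e3,1),round(x,2),end="; ")
    if x>1.6: break
st=state(); print("\nt",st["time"],(st["ee_pos"]-p)*1e3,st["ft_force"])
w=get_image("wrist")
for v in range(210,275,6): print(v,pt(w,282,v).round(4))
E
```

```text
0.5411729692083936
-23.0 -0.08; -24.0 -0.23; -25.0 -0.57; -26.0 -0.66; -27.0 -0.16; -28.0 -0.43; -29.0 -0.41; -30.0 1.42; -31.0 2.05; 
t 12.1917 [-3.07695026e-02 -7.49928245e-02 -3.09127786e+01] [-1.08420576 -0.26608199  2.45084861]
210 [ 0.5093 -0.0314  0.1192]
216 [ 0.5054 -0.0322  0.1181]
222 [ 0.5017 -0.0329  0.1182]
228 [ 0.5004 -0.0331  0.1249]
234 [ 0.4975 -0.0337  0.1268]
240 [ 0.4935 -0.0345  0.126 ]
246 [ 0.4918 -0.0348  0.1307]
252 [ 0.4913 -0.0349  0.1377]
258 [ 0.4923 -0.0347  0.1473]
264 [ 0.4917 -0.0348  0.1527]
270 [ 0.4915 -0.0348  0.1586]
```

Contact is at about -29.8 mm. Now I'll press to about 60% and look.

```bash
cat >> h.py <<'E'
Z0=-.0298
E
python3 - <<'E'
from h import *
from bench import *
import pickle
for D in (.006,.0155):
    p,q=pose(D,Z0); move_l(list(p),.02,list(q))
hold(.1); st=state(); print(st["time"],(st["ee_pos"]-p)*1e3,st["ft_force"])
d={n:get_image(n) for n in("scene","wrist")}; pickle.dump(d,open("d2.pkl","wb"))
b=d["scene"]["frame"][170:230,190:270]
cv2.imwrite("pics/z4.png",np.hstack([cv2.resize(b,(480,360),interpolation=cv2.INTER_CUBIC),cv2.resize(d["wrist"]["frame"][:200,190:370],(320,360))]))
E
```

```text
13.3583 [ 0.24768378 -0.02257151  0.30088806] [ 2.37790054 -0.75999043  4.08124402]
```

View pics/z4.png

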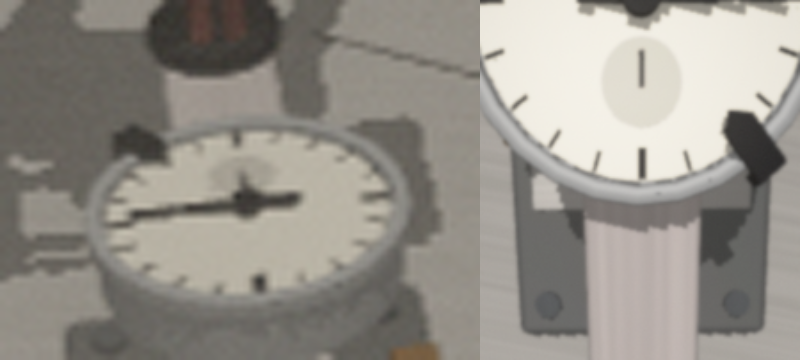

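The needle is at about 1.55 rad and moving freely. I'll ease to about 2.25 rad, measuring the needle against the clip in the rectified dial plane.

```bash
cat >> h.py <<'E'
X=np.array([np.cos(PSI),np.sin(PSI),0])
def polar(i,depth,hub0=np.array([.6075,-.0117,.1465])):
    """per-pixel radius and clockwise angle on the tilted dial plane"""
    r=R.from_rotvec(-YC*depth/.24); hub=HN+r.apply(hub0-HN); n=r.apply([0,0,1]); x=r.apply(X); y=r.apply(YC)
    K=np.array(i["camera_matrix"]);V=np.array(i["view"]);Q=V[:3,:3]; c=-Q.T@V[:3,3]
    v,u=np.mgrid[:420,:560]; d=(np.stack([u,v,1+0*u],-1)@np.linalg.inv(K).T*[1,-1,-1])@Q
    P=c+d*((hub-c)@n/(d@n))[...,None]-hub
    return np.hypot(P@x,P@y),np.arctan2(-(P@y),P@x)%(2*np.pi)
def dial(i,depth,lo=18,hi=29):
    rr,a=polar(i,depth); g=cv2.cvtColor(i["frame"],cv2.COLOR_BGR2GRAY).astype(float); rr*=1e3
    k=(rr>lo)&(rr<hi); med=np.median(g[k]); kn=k&(g<.55*med)&(a<2.95); kc=(rr>35)&(rr<46)&(g<60)&(abs(a-2.46)<.3)
    f=lambda m:(np.median(a[m]).round(3),int(m.sum())) if m.any() else None
    return "needle",f(kn),"clip",f(kc)
E
python3 - <<'E'
from h import *
from bench import *
import pickle
d=pickle.load(open("d2.pkl","rb")); print("now",dial(d["scene"],.0155),dial(d["wrist"],.0155))
D=.0196; p,q=pose(D,Z0); move_l(list(p),.015,list(q)); hold(.1)
st=state(); print(st["time"],(st["ee_pos"]-p)*1e3,st["ft_force"])
d={n:get_image(n) for n in("scene","wrist")}; pickle.dump(d,open("d3.pkl","wb"))
print(dial(d["scene"],D),dial(d["wrist"],D))
b=d["scene"]["frame"][170:230,190:270]
cv2.imwrite("pics/z5.png",np.hstack([cv2.resize(b,(480,360),interpolation=cv2.INTER_CUBIC),cv2.resize(d["wrist"]["frame"][:200,190:370],(320,360))]))
E
```

```text
now ('needle', (np.float64(1.513), 5), 'clip', (np.float64(2.505), 5)) ('needle', (np.float64(1.643), 42), 'clip', (np.float64(2.444), 455))
13.9833 [ 0.13164051 -0.02459905  0.20616738] [ 1.36301563 -0.18950827  5.55711942]
('needle', (np.float64(2.177), 6), 'clip', (np.float64(2.505), 8)) ('needle', (np.float64(2.232), 163), 'clip', (np.float64(2.445), 464))
```

View pics/z5.png

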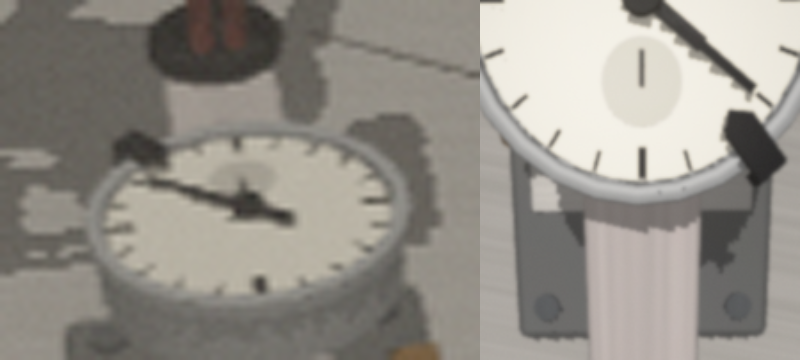

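The needle is at about 2.20 (on the 7th tick) and the clip is about 0.22–0.23 rad further, so I'll advance gently by 1.4 mm.

```bash
python3 - <<'E'
from h import *
from bench import *
import pickle
D=.0210; p,q=pose(D,Z0); move_l(list(p),.006,list(q)); hold(.2)
st=state(); print(st["time"],(st["ee_pos"]-p)*1e3,st["ft_force"])
d={n:get_image(n) for n in("scene","wrist")}; pickle.dump(d,open("d4.pkl","wb"))
print(dial(d["scene"],D),dial(d["wrist"],D),dial(d["wrist"],D,26,32))
b=d["scene"]["frame"][170:230,190:270]
cv2.imwrite("pics/z6.png",np.hstack([cv2.resize(b,(400,300),interpolation=cv2.INTER_CUBIC)[:, :400],cv2.resize(d["wrist"]["frame"][:75,270:370],(400,300),interpolation=cv2.INTER_CUBIC)]))
E
```

```text
14.6667 [ 0.13406746 -0.01305241  0.17882426] [ 2.39312467 -0.76730908  5.45029784]
('needle', (np.float64(2.41), 5), 'clip', (np.float64(2.493), 10)) ('needle', (np.float64(2.45), 150), 'clip', (np.float64(2.445), 463)) ('needle', (np.float64(2.444), 79), 'clip', (np.float64(2.445), 463))
```

View pics/z6.png

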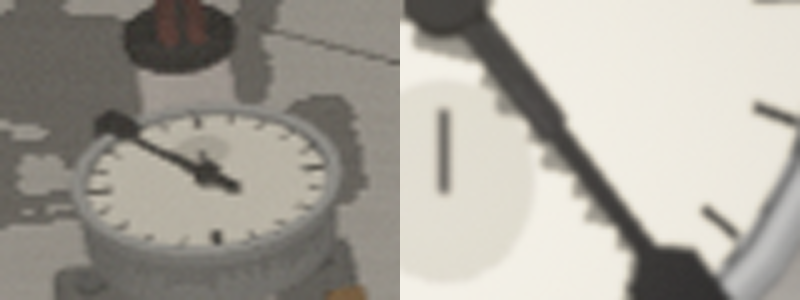

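The needle tip meets the clip's nose point, with both reading about 2.445 on the same scale. I'll hold, verify, ease back up and retreat.

```bash
python3 - <<'E'
from h import *
from bench import *
import pickle
hold(1.5); print(state()["time"],dial(get_image("wrist"),.021))
for D,v in ((.014,.012),(.007,.012),(.001,.01),(-.003,.006)):
    p,q=pose(D,Z0); move_l(list(p),v,list(q)); print(D,state()["ft_force"][2])
hold(.2); p,q=pose(-.003,Z0); move_l(list(p+[0,0,.06]),.05); hold(.3)
st=state(); print(st["time"],st["ft_force"])
d={n:get_image(n) for n in("scene","side","wrist")}; pickle.dump(d,open("d5.pkl","wb"))
b=d["scene"]["frame"][140:260,160:320]
cv2.imwrite("pics/z7.png",np.hstack([cv2.resize(b,(400,300),interpolation=cv2.INTER_CUBIC),cv2.resize(d["wrist"]["frame"],(400,300))]))
E
```

```text
16.2667 ('needle', (np.float64(2.45), 152), 'clip', (np.float64(2.445), 461))
0.014 3.906096653756083
0.007 3.508173343718869
0.001 2.32702441337498
-0.003 -0.19098019619945408
21.2 [-0.03026529  0.17584308  0.07015976]
```

View pics/z7.png

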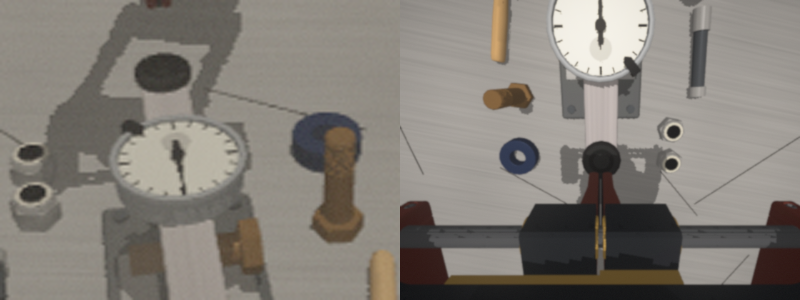

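The needle is back at zero (scene crop hub (178,152), needle pointing down to the wide zero tick). The robot is clear of the arm and everything is in place.

```bash
python3 -c "
from bench import *
print(job_done())"
```

```text
the job is handed in; nothing more can be done
None
```

The job is handed in: I pressed the pad until the needle met the marker clip (about 2.43 rad), held it there for over 1.5 s, then eased it back to its stop with the needle at zero; the robot is clear, and nothing else was touched.

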